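Set out the measuring station

ROBOT

A 6-joint arm with a two-finger parallel gripper is mounted at the origin on the work surface. World frame = base frame: x ahead of the robot, y to its left, z up, the work surface at z = 0. Lengths are in m, angles in rad, forces in N, time in s.
With the tool pointing down it reaches from about 0.25 to 0.775 m from the base axis. Payload 4 kg.
Tool frame: the origin (TCP) lies at the very end of the fingers, on their centre line; the grasp point (between the pads) lies 19 mm behind it; z points along the fingers, y is the direction in which the jaws open and shut (so a half turn about z gives the same grasp; the last joint's range is limited). The gripper opens to 94 mm and grips with 3 to 60 N. Pads are 16 mm wide; open, the fingers measure 119 mm over their backs; the gripper's body (75 mm by 177 mm) begins 78 mm behind the grasp point.
Start: joints at [1.188, 0.087, 1.371, -0, 1.684, -0.103], TCP at [0.152, 0.529, 0.206] pointing down, gripper open.
Joint ranges: [-3.1, 3.1], [-0.76, 2.03], [0.27, 2.55], [-1.08, 4.22], [0.17, 2.65], [-2.57, 2.57]. Speed limits (rad/s): [2.79, 2.79, 3.14, 3.14, 3.14, 3.14].

INTERFACE

Orientations are given as a rotation vector (axis times angle).
In Python, from workcell import read_state, capture, close_job, trace gives the robot as it stands.
- The arm moves only by the tool send_rows, never from a script. Its argument "targets" is a list of rows, each a list of 6 numbers: the shift along the tool's x, y, z in m, then the turn, a rotation vector about the tool's x, y, z in rad. A call has exactly 5 rows; each row is the pose to reach, as a shift and turn from the pose measured when the call began, along the tool's axes at that moment; what a row does not reach only later rows make up. A row lasts 1/12 s, in which the tool goes at most 41.7 mm and 7.16 degrees, less where a joint would pass 70% of its speed; a pose out of reach is approached as far as the arm can. A call with a gripper value outside its range is refused whole. "claw" is the opening, from 0 (shut) to 1 (fully open), set as the call begins (left out, the last holds). The fingers move at their own pace and stop on an object; "force" is the grip in N (left out, the last holds). Time passes only in rows, so rows that repeat a pose let the fingers close, or fill a call up. It gives the time, the measured TCP pose, the force and the opening at its end, in the units of the state.
- read_state(): the state, without advancing time (a new reading comes with each control period).
- capture(name): name is "scene" or "side" or "wrist"; returns a dict with "pixels" (480x640x3 uint8, red, green, blue), "depth" (480x640 float32, m along the optical axis (not along the pixel's ray), 0 where there is no reading), "fx", "fy", "cx", "cy" (pixels), "view" (4x4, takes a point from world to camera coordinates). Camera axes: x right, y down, z forward; pixel columns grow to the right and rows downward; lengths in m; the calibration is good to about 2 mm. A picture is of the moment at which its call begins.
- close_job(): hands the job in, once; it reports no verdict.
Trained networks look in the newest picture that a camera, given by its name, has taken for a name from the list of things; names that differ only in an ending like _2 or _b are one class to them, and where a whole thing is asked for, a point or a joint stands for the part that bears it (a point fixed in the world has none). Each returns a list of dicts, best first, with "p" (0 to 1); they miss things now and then, are a little off and sometimes report something else, mostly with a low value. They report only what shows in the picture. A call takes as long as a camera call. They do not tell look-alikes from the thing itself.
- trace(name, camera): "mask" (480x640 bool, what is visible of it) and "extent" ([centre column, centre row, width, height] in pixels, round what is visible of it).
The state is a dict: "time_s": time; "qpos": joint angles; "joint_velocities": joint speeds; "effort": joint torques, N m; "tool_pos": TCP position; "tool_rot": TCP orientation; "force": force on the tool from outside, world axes, zero at the start; "ft_torque": the same for the moment, N m; "width": opening from 0.0 (shut) to 1.0 (fully open).
Only numpy, scipy, OpenCV 4.12 (cv2) and the standard library are available. Lean on these libraries where they do the work, as an engineer would, in place of code of your own. Each camera call takes 0.05 s, during which the arm holds its last target. There are 200 camera calls.

TASK

Set up the plywood board for the next pupil: stand the measuring cylinder in the middle of the green spot and the bottle in the middle of the orange spot, put the blue-lidded jar on the bare board halfway between the two spots, and stack the red-lidded jar squarely on top of the blue one. Set everything down upright and gently, without dropping it, and let go. Leave the yellow-lidded jar and the black cup where they stand.

Things in the scene. Friction and masses are not known exactly. Their poses are not given: they have to be found in the camera images.
- cylinder: measuring cylinder: pale see-through blue tube 26 mm in diameter with blue rings and dark mouth (to be treated as solid), standing in the middle of a blue hexagonal foot 60 mm across corners and 8 mm thick; 150 mm high in all, about 100 g; best held by the tube. Origin at the centre of the foot's underside, z up.
- bottle: squat off-white plastic bottle with a grey band: body 60 mm in diameter up to 75 mm, sloping shoulder up to 98 mm, then a round grey cap 32 mm in diameter from 98 to 132 mm (the top); about 160 g; best held by the cap. Origin at the centre of its underside, z up.
- blue_jar: the jar with its lid blue: a closed round sample jar, white body 50 mm in diameter with a flat blue lid 52 mm in diameter (lid is the top 12 mm), 45 mm high in all, about 90 g. Origin at the centre of its underside, z up. Loose.
- red_jar: the jar with its lid red: a closed round sample jar, white body 50 mm in diameter with a flat red lid 52 mm in diameter (lid is the top 12 mm), 45 mm high in all, about 90 g. Origin at the centre of its underside, z up. Loose.
- board: plywood board, fixed to the counter, 120 mm (its x) by 300 mm (its y) and 12 mm thick, turned somewhat. Origin at the centre of its underside, on the counter; its top is 12 mm higher. The two coloured spots lie on its long middle line, 105 mm either side of its centre, so the point halfway between them is the board's centre.
- green_spot: green round spot on one end of the board (either end): fixed disc 72 mm in diameter, 4 mm thick. Origin at the centre of its underside, on the board's top; its own top is 16 mm above the counter.
- orange_spot: orange round spot on the other end of the board: fixed disc 72 mm in diameter, 4 mm thick. Origin at the centre of its underside, on the board's top; its own top is 16 mm above the counter.
- yellow_jar: bystander: the jar with its lid yellow: a closed round sample jar, white body 50 mm in diameter with a flat yellow lid 52 mm in diameter (lid is the top 12 mm), 45 mm high in all, about 90 g. Origin at the centre of its underside, z up. To be left alone.
- black_cup: bystander: small black open measuring cup, 60 mm across the rim, 40 mm high. Origin at the centre of its underside. To be left alone.
Not all that is in view belongs to the job. Leave any pink look-alike of the bottle alone.

How it is judged:
By the outcome, as a careful person would: the job done as asked, in the order asked, and still so for the second after the job is handed in, with the robot touching nothing.
It also fails if it takes over 109 s, if anything falls off the work surface, if the arm or the gripper's body presses on something with over 40 N, if the wrist force passes 120 N, or if a joint passes its speed limit or range.

## Working session

There is one attempt and no reset: what is moved stays moved. The work goes in short steps, Python scripts to look and compute and a tool call to move; the robot and the scene stay as the last step left them, time stands still between calls to the robot, and variables do not carry over. Pictures are saved under pics/ and viewed, about 12 in all and at most 16, crops included, and the job is handed in when it is done.

Besides the shell and the picture viewer there is one more tool, called after "Request:" as name(argument=value, ...), one argument or row to a line, values as JSON. send_rows: Moves the arm, as the interface text tells. Its arguments: {"type":"object","properties":{"targets":{"type":"array","items":{"type":"array","items":{"type":"number"}}},"claw":{"type":"number"},"force":{"type":"number"}},"required":["targets"]}

```bash
mkdir -p pics; ls; cat > h.py <<'E'
import numpy as np, cv2
from workcell import read_state, capture, close_job, trace
def cloud(c):
    d=c["depth"]; v,u=np.mgrid[:480,:640]
    P=np.stack([(u-c["cx"])/c["fx"]*d,(v-c["cy"])/c["fy"]*d,d,np.ones_like(d)],-1)
    W=P@np.linalg.inv(c["view"]).T
    W=W[...,:3].copy(); W[d==0]=np.nan
    return W
def save(c,n): cv2.imwrite(f"pics/{n}.png",c["pixels"][...,::-1])
E
python3 - <<'E'
from h import *
s=read_state(); print({k:np.round(v,3) for k,v in s.items()})
ims=[]
for n in("scene","side"):
    c=capture(n); W=cloud(c); ims.append(c["pixels"][...,::-1])
    print(n,"cam",np.round(np.linalg.inv(c["view"])[:3,3],3))
    for o in("cylinder","bottle","blue_jar","red_jar","yellow_jar","black_cup","board","green_spot","orange_spot"):
        for r in trace(o,n)[:3]:
            m=r["mask"]; p=W[m]; p=p[~np.isnan(p[:,0])]
            if len(p)<5: continue
            print(o,round(r["p"],2),np.round(r["extent"]),"med",np.round(np.median(p,0),3),"lo",np.round(np.percentile(p,3,axis=0),3),"hi",np.round(np.percentile(p,97,axis=0),3))
    save(c,n+"0")
E
```

```text
pics
{'time_s': np.float64(0.0), 'qpos': array([ 1.188,  0.088,  1.372, -0.   ,  1.684, -0.103]), 'joint_velocities': array([-0.001, -0.001, -0.001, -0.   ,  0.001,  0.002]), 'effort': array([-0.0000e+00, -3.4018e+01, -3.0243e+01,  7.2000e-02,  3.3000e-02,
       -0.0000e+00]), 'tool_pos': array([0.152, 0.528, 0.204]), 'tool_rot': array([-4.38e-01, -3.11e+00,  3.00e-03]), 'force': array([-0.049,  0.685,  0.032]), 'ft_torque': array([ 0.028, -0.026,  0.004]), 'width': np.float64(1.0)}
scene cam [ 0.936 -0.251  0.799]
cylinder 0.76 [420. 125.  34.  61.] med [0.365 0.278 0.064] lo [0.341 0.262 0.004] hi [0.38  0.305 0.151]
bottle 0.92 [ 80. 255.  58.  50.] med [ 0.396 -0.475  0.081] lo [ 0.37  -0.505  0.009] hi [ 0.411 -0.455  0.133]
bottle 0.85 [ 97. 299.  56.  58.] med [ 0.497 -0.461  0.079] lo [ 0.465 -0.491  0.006] hi [ 0.512 -0.44   0.133]
bottle 0.72 [164. 278.  44.  51.] med [ 0.498 -0.348  0.079] lo [ 0.469 -0.378  0.001] hi [ 0.513 -0.323  0.133]
blue_jar 0.79 [174. 220.  30.  33.] med [ 0.363 -0.3    0.043] lo [ 0.331 -0.323  0.002] hi [ 0.377 -0.277  0.047]
red_jar 0.81 [487.
[... 1534 characters left out ...]
  0.   ] hi [ 0.682 -0.274  0.048]
black_cup 0.77 [223. 186.  18.  22.] med [0.485 0.347 0.028] lo [0.459 0.323 0.002] hi [0.512 0.379 0.042]
board 0.78 [320. 259. 100.  88.] med [ 0.479 -0.059  0.012] lo [ 0.411 -0.19   0.001] hi [0.561 0.096 0.015]
green_spot 0.7 [266. 179.  20.  22.] med [0.602 0.289 0.034] lo [0.585 0.276 0.001] hi [0.63  0.322 0.047]
green_spot 0.65 [340. 274.  31.  24.] med [ 0.465 -0.145  0.016] lo [ 0.435 -0.176  0.013] hi [ 0.496 -0.115  0.018]
green_spot 0.34 [436. 277.  24.  30.] med [ 0.607 -0.312  0.044] lo [ 0.59  -0.327  0.005] hi [ 0.637 -0.283  0.047]
orange_spot 0.95 [296. 225.  32.  16.] med [0.51  0.06  0.016] lo [0.478 0.028 0.012] hi [0.547 0.091 0.019]
```

View pics/scene0.png

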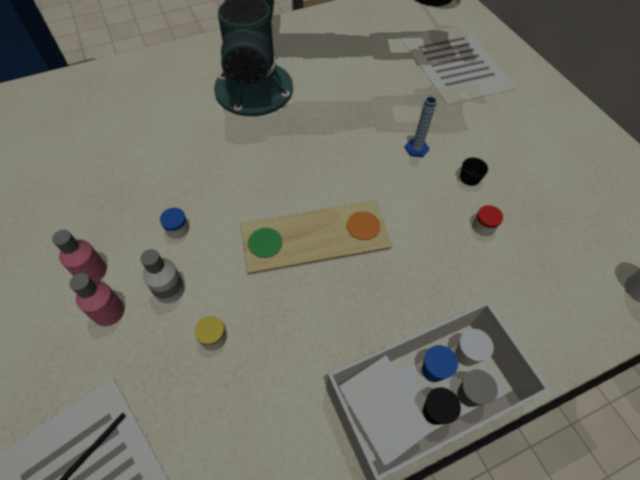

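View pics/side0.png

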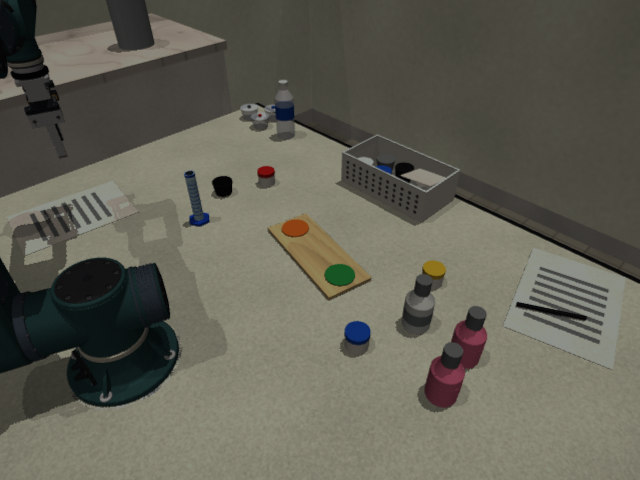

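The off-white bottle is at scene (164,278) and side (419,305). The pink look-alikes are at scene (80,255) and (97,299). The loose blue-lidded jar is at scene (174,220), and the blue lid at (440,362) is in the basket, so it isn't ours. The red jar is at (487,221) and the cylinder at (420,125). Next I'll refine the poses and check the choices in a crop.

```bash
cat >> h.py <<'E'
from scipy.spatial.transform import Rotation as R
from scipy.optimize import least_squares
def circ(p,r):
    f=lambda a:np.hypot(p[:,0]-a[0],p[:,1]-a[1])-r
    return least_squares(f,np.median(p[:,:2],0),loss="soft_l1",f_scale=.001).x
def yaw():  # direction of tool y in world, deg
    y=R.from_rotvec(read_state()["tool_rot"]).as_matrix()[:,1]; return np.degrees(np.arctan2(y[1],y[0]))
def go(x,y,z,yw):
    s=read_state(); R0=R.from_rotvec(s["tool_rot"]); p=np.array(s["tool_pos"])
    a=np.radians(yw); Y=np.array([np.cos(a),np.sin(a),0]); Z=np.array([0,0,-1.]); X=np.cross(Y,Z)
    T=R.from_matrix(np.stack([X,Y,Z],1))
    print("t",round(float(s["time_s"]),2),"pos",np.round(p,4),"yaw",round(yaw(),1),"F",np.round(s["force"],1),"w",round(float(s["width"]),3),"q",np.round(s["qpos"],2))
    print("shift",np.round(R0.inv().apply(np.array([x,y,z])-p),4),"turn",np.round((R0.inv()*T).as_rotvec(),4))
E
python3 - <<'E'
from h import *
print("yaw",yaw())
A={}
crops=[]
for n in("scene","side"):
    c=capture(n); W=cloud(c); px=c["pixels"].astype(int)
    X,Y,Z=W[...,0],W[...,1],W[...,2]
    def near(x,y,r,lo,hi): return W[(np.hypot(X-x,Y-y)<r)&(Z>lo)&(Z<hi)]
    def top(nm,x,y,r,h):
        p=near(x,y,r,h-.004,h+.006); 
        (cx,cy),rr=cv2.minEnclosingCircle((p[:,:2]*1000).astype(np.float32))
        q=near(x,y,r,-1,1)
        print(n,nm,"n",len(p),"cen",np.round(p.mean(0),4),"mec",round(cx),round(cy),round(rr))
    top("blue",.355,-.302,.045,.045); top("red",.607,.3,.045,.045); top("bot",.486,-.353,.03,.132); top("cyl",.36,.28,.03,.15)
    for nm,(x,y),r,lo,hi in [("cyl tube",(.36,.28),.0130,.03,.14),("bot body",(.486,-.353),.030,.01,.07),("bot cap",(.486,-.353),.016,.102,.128),("blue",(.355,-.302),.0255,.005,.04),("red",(.607,.3),.0255,.005,.04)]:
        p=near(x,y,.045,lo,hi); print("  ",nm,len(p),np.round(circ(p,r),4))
    for o in("green_spot","orange_spot"):
        for rr in trace(o,n):
            p=W[rr["mask"]]; p=p[(p[:,2]>.01)&(p[:,2]<.022)]
            if len(p)<200: continue
            (cx,cy),rad=cv2.minEnclosingCircle((p[:,:2]*1000).astype(np.float32))
            print("  ",o,rr["p"],len(p),np.round(p.mean(0),4),round(cx),round(cy),round(rad))
    sub=(c["pixels"][200:320,40:240] if n=="scene" else c["pixels"][250:370,290:490])[...,::-1]
    crops.append(cv2.resize(sub,None,fx=2,fy=2))
    sub=(c["pixels"][90:240,380:530] if n=="scene" else c["pixels"][140:240,180:330])[...,::-1]
    crops.append(cv2.resize(sub,(400,int(sub.shape[0]*400/sub.shape[1]))))
H=max(a.shape[0] for a in crops)
g=[cv2.copyMakeBorder(a,0,H-a.shape[0],0,0,cv2.BORDER_CONSTANT) for a in crops]
im=np.vstack([np.hstack(g[:2]),np.hstack(g[2:])])
cv2.imwrite("pics/crops.png",cv2.resize(im,(780,int(im.shape[0]*780/im.shape[1])))[:600])
E
```

```text
yaw 73.97191978589125
scene blue n 439 cen [ 0.353  -0.301   0.0449] mec 351 -300 27
scene red n 418 cen [0.6095 0.3007 0.0445] mec 608 301 27
scene bot n 250 cen [ 0.4842 -0.3513  0.1316] mec 483 -352 17
scene cyl n 102 cen [0.3584 0.2847 0.1498] mec 358 285 14
   cyl tube 441 [0.3737 0.2715]
   bot body 524 [ 0.4825 -0.3516]
   bot cap 161 [ 0.4823 -0.3517]
   blue 230 [ 0.3504 -0.3011]
   red 251 [0.6321 0.2636]
   green_spot 0.9 820 [ 0.4672 -0.1446  0.0157] 465 -144 37
   orange_spot 0.7 791 [0.5097 0.0605 0.0156] 508 61 40
side blue n 443 cen [ 0.3525 -0.3018  0.0446] mec 355 -302 27
side red n 138 cen [0.6085 0.2999 0.045 ] mec 609 301 28
side bot n 169 cen [ 0.4839 -0.3522  0.1316] mec 485 -351 17
side cyl n 59 cen [0.3577 0.2838 0.1497] mec 358 287 16
   cyl tube 355 [0.3593 0.2869]
   bot body 574 [ 0.4859 -0.351 ]
   bot cap 152 [ 0.486 -0.351]
   blue 254 [ 0.3194 -0.329 ]
   red 157 [0.6112 0.3036]
   green_spot 0.55 533 [ 0.466  -0.1453  0.0158] 468 -143 38
   orange_spot 0.6 371 [0.5083 0.0596 0.0158] 512 61 39
```

View pics/crops.png

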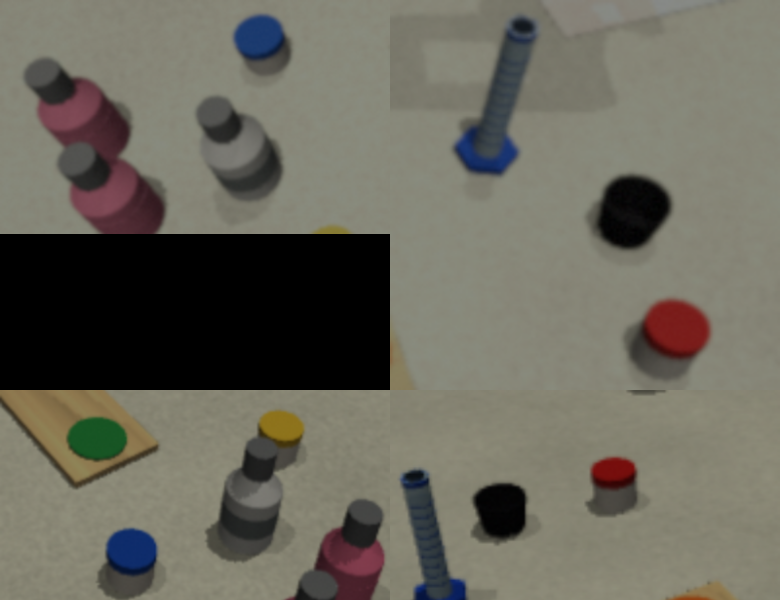

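The crop confirms it: the white and grey bottle (not pink), the loose blue-lidded jar, the red jar, and the cylinder on its hexagonal foot. The two cameras agree to 2 mm or less.

- **Pick poses:** cylinder (0.358, 0.285), bottle (0.484, -0.3515), blue jar (0.3525, -0.3013), red jar (0.609, 0.3005).
- **Place poses:** green (0.4665, -0.1448), orange (0.5095, 0.0603), centre (0.488, -0.0423).
- **Check:** the spots measure 210 mm apart, as they should.

```bash
python3 -c "
from h import *
go(.358,.285,.205,38)"
```

```text
t 1.3 pos [0.1519 0.5286 0.2055] yaw 74.0 F [-0.2  1.1 -0. ] w 0.999 q [ 1.19  0.09  1.37  0.    1.68 -0.1 ]
shift [-0.2654 -0.1772  0.0005] turn [ 1.000e-04 -0.000e+00  6.278e-01]
```

Request:
send_rows(
  targets=[
    [-0.035,-0.023,0,0,0,0.1],
    [-0.07,-0.046,0,0,0,0.2],
    [-0.105,-0.07,0,0,0,0.3],
    [-0.14,-0.094,0,0,0,0.4],
    [-0.17,-0.113,0,0,0,0.5],
  ],
  claw=1,
  force=15,
)

```text
time_s: 1.72
tool_pos: [0.285, 0.3713, 0.2057]
tool_rot: [1.201, 2.902, 0.001]
force: [0.7, 0.2, 0.5]
width: 1.0
```

```bash
python3 -c "
from h import *
go(.358,.285,.205,38)"
```

```text
t 1.72 pos [0.285  0.3713 0.2057] yaw 45.1 F [0.7 0.2 0.5] w 1.0 q [ 0.8  -0.1   1.55 -0.    1.68  0.01]
shift [-0.1126 -0.0095  0.0007] turn [0.0007 0.0003 0.1231]
```

Request:
send_rows(
  targets=[
    [-0.038,-0.003,0,0,0,0.06],
    [-0.075,-0.006,0,0,0,0.12],
    [-0.1,-0.009,0,0,0,0.123],
    [-0.1126,-0.0095,0,0,0,0.123],
    [-0.1126,-0.0095,0,0,0,0.123],
  ],
)

```text
time_s: 2.13
tool_pos: [0.3595, 0.283, 0.2058]
tool_rot: [1.383, 2.819, 0.0]
force: [-1.5, 0.3, -0.2]
width: 1.0
```

```bash
python3 - <<'E'
from h import *
c=capture("wrist"); W=cloud(c); save(c,"w1")
X,Y,Z=W[...,0],W[...,1],W[...,2]
for lo,hi in((.145,.158),(.002,.012)):
    p=W[(np.hypot(X-.358,Y-.285)<.05)&(Z>lo)&(Z<hi)]; print(len(p),np.round(p.mean(0),4) if len(p) else "", cv2.minEnclosingCircle((p[:,:2]*1000).astype(np.float32)) if len(p) else "")
go(.358,.285,.081,38)
E
```

```text
1558 [0.3579 0.286  0.1501] ((358.3067626953125, 285.4569091796875), 13.667720794677734)
1554 [0.3534 0.2911 0.0079] ((354.6306457519531, 284.22088623046875), 46.125789642333984)
t 2.18 pos [0.3585 0.2843 0.2058] yaw 37.8 F [ 0.  -0.3 -0.3] w 1.0 q [ 0.55 -0.12  1.58  0.    1.69 -0.11]
shift [ 0.0009 -0.      0.1248] turn [ 0.0008 -0.     -0.0027]
```

View pics/w1.png

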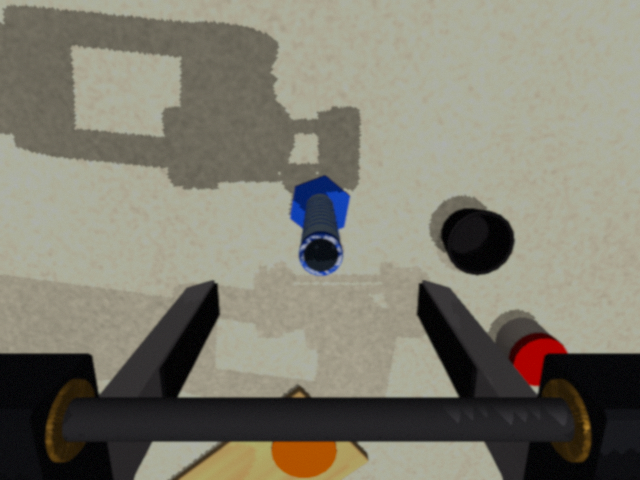

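The wrist picture shows the tube mouth at (320,253), centred between the fingers, and the cup and red jar off to the right. The wrist fit agrees: (0.358, 0.2855). Descending and gripping.

Request:
send_rows(
  targets=[
    [0.0,0,0.03,0,0,0],
    [0.0,0.0005,0.065,0,0,0],
    [0.0,0.0005,0.1,0,0,0],
    [0.0,0.0005,0.12,0,0,0],
    [0.0,0.0005,0.125,0,0,0],
  ],
)

```text
time_s: 2.6
tool_pos: [0.3552, 0.284, 0.0762]
tool_rot: [-1.376, -2.819, 0.01]
force: [-0.4, -0.6, -0.6]
width: 1.001
```

Request:
send_rows(
  targets=[
    [0,0,0,0,0,0],
    [0,0,0,0,0,0],
    [0,0,0,0,0,0],
    [0,0,0,0,0,0],
    [0,0,0,0,0,0],
  ],
  claw=0,
  force=15,
)

```text
time_s: 3.02
tool_pos: [0.3561, 0.2848, 0.0779]
tool_rot: [-1.377, -2.82, 0.006]
force: [-0.0, 0.7, 0.3]
width: 0.682
```

Request:
send_rows(
  targets=[
    [0,0,0,0,0,0],
    [0,0,0,0,0,0],
    [0,0,0,0,0,0],
    [0,0,0,0,0,0],
    [0,0,0,0,0,0],
  ],
)

```text
time_s: 3.43
tool_pos: [0.3562, 0.2847, 0.078]
tool_rot: [-1.377, -2.82, 0.005]
force: [0.2, 0.2, 0.8]
width: 0.328
```

```bash
python3 -c "
from h import *
go(.4665,-.1448,.16,-12)"
```

```text
t 3.43 pos [0.3562 0.2847 0.078 ] yaw 38.0 F [0.2 0.2 0.8] w 0.328 q [ 0.55 -0.06  1.77  0.    1.43 -0.11]
shift [-0.4064 -0.1776 -0.0818] turn [-4.700e-03  7.000e-04  8.718e-01]
```

Request:
send_rows(
  targets=[
    [0,0,0,0,0,0],
    [0,0,0,0,0,0],
    [0,0,0,0,0,0],
    [0,0,0,0,0,0],
    [0,0,-0.005,0,0,0],
  ],
)

```text
time_s: 3.85
tool_pos: [0.3554, 0.2842, 0.0819]
tool_rot: [-1.376, -2.819, 0.009]
force: [0.3, -0.8, -1.9]
width: 0.273
```

```bash
python3 -c "
from h import *
go(.4665,-.1448,.16,-12)"
```

```text
t 3.85 pos [0.3554 0.2842 0.0819] yaw 38.0 F [ 0.3 -0.8 -1.9] w 0.273 q [ 0.55 -0.06  1.77  0.    1.44 -0.11]
shift [-0.4065 -0.1768 -0.0774] turn [-0.0075  0.0017  0.8718]
```

Request:
send_rows(
  targets=[
    [0,0,-0.025,0,0,0],
    [-0.01,-0.004,-0.05,0,0,0.05],
    [-0.035,-0.015,-0.07,-0.003,0,0.12],
    [-0.065,-0.028,-0.078,-0.005,0.001,0.2],
    [-0.098,-0.043,-0.078,-0.007,0.0017,0.28],
  ],
)

```text
time_s: 4.27
tool_pos: [0.3837, 0.1807, 0.1634]
tool_rot: [1.76, 2.601, 0.008]
force: [0.8, -0.7, -0.5]
width: 0.276
```

```bash
python3 -c "
from h import *
go(.4665,-.1448,.16,-12)"
```

```text
t 4.27 pos [0.3837 0.1807 0.1634] yaw 21.8 F [ 0.8 -0.7 -0.5] w 0.276 q [ 0.3  -0.19  1.72  0.    1.61 -0.08]
shift [-0.333  -0.0442  0.0025] turn [ 0.0043 -0.0033  0.5906]
```

Request:
send_rows(
  targets=[
    [-0.035,-0.005,0,0,0,0.08],
    [-0.07,-0.01,0,0,0,0.16],
    [-0.105,-0.014,0.001,0,0,0.24],
    [-0.14,-0.019,0.002,0,0,0.32],
    [-0.175,-0.023,0.0025,0,0,0.4],
  ],
)

```text
time_s: 4.68
tool_pos: [0.4271, 0.008, 0.1606]
tool_rot: [2.247, 2.196, 0.008]
force: [0.9, 1.1, -1.5]
width: 0.273
```

```bash
python3 -c "
from h import *
go(.4665,-.1448,.13,-12)"
```

```text
t 4.68 pos [0.4271 0.008  0.1606] yaw -1.3 F [ 0.9  1.1 -1.5] w 0.273 q [-0.12 -0.18  1.72  0.    1.6  -0.09]
shift [-0.152   0.0427  0.0302] turn [ 0.0033 -0.0041  0.1866]
```

Request:
send_rows(
  targets=[
    [-0.038,0.01,0.003,0,0,0.06],
    [-0.076,0.021,0.008,0,0,0.12],
    [-0.112,0.032,0.014,0.001,-0.001,0.1866],
    [-0.138,0.039,0.02,0.003,-0.003,0.1866],
    [-0.152,0.0427,0.025,0.003,-0.004,0.1866],
  ],
)

```text
time_s: 5.1
tool_pos: [0.4664, -0.1478, 0.1345]
tool_rot: [-2.445, -1.973, 0.001]
force: [0.1, 0.8, -0.4]
width: 0.274
```

Request:
send_rows(
  targets=[
    [0,0,0,0,0,0],
    [0,0,0,0,0,0],
    [0,0,0,0,0,0],
    [0,0,0,0,0,0],
    [0,0,0,0,0,0],
  ],
)

```text
time_s: 5.52
tool_pos: [0.4665, -0.1464, 0.1352]
tool_rot: [2.442, 1.975, -0.0]
force: [-0.2, 0.2, -1.0]
width: 0.275
```

```bash
python3 - <<'E'
from h import *
go(.4665,-.1448,.094,-12)
for n in("scene","side"):
    c=capture(n); W=cloud(c); X,Y,Z=W[...,0],W[...,1],W[...,2]
    for o in("cylinder",):
        for r in trace(o,n)[:1]:
            p=W[r["mask"]]; p=p[p[:,2]<.2]
            print(n,np.round(r["extent"]),r["p"],"z lo",np.round(np.nanpercentile(p[:,2],[0,2,5,97]),4))
            for lo,hi in((.045,.07),(.07,.095)):
                q=p[(p[:,2]>lo)&(p[:,2]<hi)]
                q=q[np.hypot(q[:,0]-.4665,q[:,1]+.145)<.025]
                if len(q)>8: print(lo,len(q),np.round(circ(q,.013),4))
save(c,"c1")
E
```

```text
t 5.52 pos [ 0.4665 -0.1464  0.1352] yaw -12.1 F [-0.2  0.2 -1. ] w 0.275 q [-0.42 -0.02  1.63 -0.    1.54 -0.21]
shift [ 0.0016 -0.0004  0.0412] turn [ 0.0004  0.0005 -0.001 ]
scene [260. 228.  30.  31.] 0.64 z lo [0.0005 0.0582 0.0609 0.121 ]
0.045 279 [ 0.4711 -0.1454]
0.07 94 [ 0.4644 -0.1467]
side [339. 240.  30.  63.] 0.81 z lo [-0.0016  0.0466  0.0606  0.1939]
0.045 161 [ 0.463 -0.147]
0.07 94 [ 0.4522 -0.1626]
```

Request:
send_rows(
  targets=[
    [0.0005,0,0.009,0,0,0],
    [0.001,0,0.018,0,0,0],
    [0.0016,0,0.027,0,0,0],
    [0.0016,0,0.033,0,0,0],
    [0.0016,0,0.036,0,0,0],
  ],
)

```text
time_s: 6.13
tool_pos: [0.4658, -0.1451, 0.0968]
tool_rot: [-2.442, -1.973, 0.003]
force: [-0.5, -0.4, -0.6]
width: 0.278
```

Request:
send_rows(
  targets=[
    [0,0,0,0,0,0],
    [0,0,0.001,0,0,0],
    [0,0,0.002,0,0,0],
    [0,0,0.003,0,0,0],
    [0,0,0.003,0,0,0],
  ],
)

```text
time_s: 6.55
tool_pos: [0.466, -0.1453, 0.0941]
tool_rot: [-2.442, -1.973, 0.003]
force: [1.5, -0.2, 0.1]
width: 0.272
```

```bash
python3 -c "
from h import *
go(.4665,-.1448,.094,-12)"
```

```text
t 6.55 pos [ 0.466  -0.1453  0.0941] yaw -12.1 F [ 1.5 -0.2  0.1] w 0.272 q [-0.42  0.    1.68 -0.    1.46 -0.21]
shift [0.0006 0.0004 0.0001] turn [-0.0026  0.0002 -0.0022]
```

Request:
send_rows(
  targets=[
    [0,0,0.0005,0,0,0],
    [0,0,0.001,0,0,0],
    [0,0,0.0015,0,0,0],
    [0,0,0.0015,0,0,0],
    [0,0,0.0015,0,0,0],
  ],
)

```text
time_s: 6.97
tool_pos: [0.4662, -0.1455, 0.094]
tool_rot: [-2.443, -1.974, 0.002]
force: [-1.7, 1.1, 5.7]
width: 0.275
```

```bash
python3 - <<'E'
from h import *
go(.4665,-.1448,.094,-12)
E
```

```text
t 6.97 pos [ 0.4662 -0.1455  0.094 ] yaw -12.1 F [-1.7  1.1  5.7] w 0.275 q [-0.42  0.    1.68 -0.    1.46 -0.21]
shift [ 0.0007  0.0001 -0.    ] turn [-0.0015  0.0005 -0.0022]
```

It's down, with 5.7 N of contact. Releasing and lifting.

Request:
send_rows(
  targets=[
    [0,0,0,0,0,0],
    [0,0,0,0,0,0],
    [0,0,0,0,0,0],
    [0,0,0,0,0,0],
    [0,0,0,0,0,0],
  ],
  claw=0.7,
)

```text
time_s: 7.38
tool_pos: [0.4661, -0.1454, 0.0937]
tool_rot: [-2.443, -1.974, 0.002]
force: [0.2, -0.7, -1.4]
width: 0.595
```

Request:
send_rows(
  targets=[
    [0,0,0,0,0,0],
    [0,0,-0.015,0,0,0],
    [0,0,-0.045,0,0,0],
    [0,0,-0.08,0,0,0],
    [0,0,-0.105,0,0,0],
  ],
)

```text
time_s: 7.8
tool_pos: [0.4667, -0.1455, 0.2011]
tool_rot: [2.443, 1.974, -0.001]
force: [0.8, -0.0, 1.4]
width: 0.702
```

```bash
python3 - <<'E'
from h import *
go(.484,-.3515,.19,-40)
for n in("scene","side"):
    c=capture(n); W=cloud(c); X,Y,Z=W[...,0],W[...,1],W[...,2]
    p=W[(np.hypot(X-.4665,Y+.145)<.025)&(Z>.160)&(Z<.170)]; print(n,len(p),np.round(p.mean(0),4))
    save(c,n+"1")
E
```

```text
t 7.8 pos [ 0.4667 -0.1455  0.2011] yaw -12.1 F [ 0.8 -0.   1.4] w 0.702 q [-0.42 -0.05  1.52 -0.    1.67 -0.21]
shift [-0.1978  0.0602  0.0112] turn [2.000e-04 8.000e-04 4.866e-01]
scene 41 [ 0.4698 -0.1481  0.164 ]
side 103 [ 0.4647 -0.1478  0.1657]
```

View pics/side1.png

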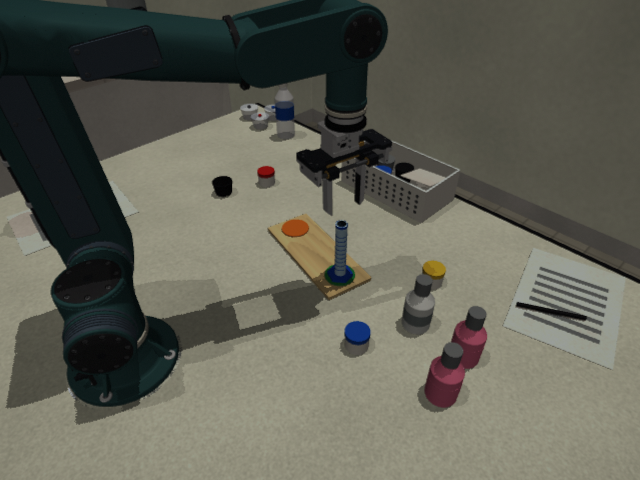

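The cylinder stands upright on the green spot at side (340,275). Its top is about 2–3 mm off the spot's centre. Next is the bottle.

Request:
send_rows(
  targets=[
    [-0.035,0.011,0,0,0,0.1],
    [-0.07,0.021,0,0,0,0.2],
    [-0.105,0.032,0,0,0,0.3],
    [-0.14,0.043,0,0,0,0.4],
    [-0.17,0.052,0.005,0,0,0.4866],
  ],
  claw=0.8,
)

```text
time_s: 8.32
tool_pos: [0.484, -0.3259, 0.1996]
tool_rot: [2.844, 1.317, 0.008]
force: [1.6, -0.7, 0.5]
width: 0.799
```

```bash
python3 - <<'E'
from h import *
c=capture("wrist"); W=cloud(c); X,Y,Z=W[...,0],W[...,1],W[...,2]
p=W[(np.hypot(X-.484,Y+.3515)<.03)&(Z>.127)&(Z<.140)]; print(len(p),np.round(p.mean(0),4))
go(.484,-.3515,.097,-40)
E
```

```text
1819 [ 0.4852 -0.3513  0.1319]
t 8.37 pos [ 0.483  -0.3308  0.1967] yaw -40.7 F [-0.6 -2.8 -1.1] w 0.796 q [-0.7   0.16  1.3  -0.    1.67  0.01]
shift [-0.0148  0.0134  0.0999] turn [ 0.008   0.0023 -0.0127]
```

Request:
send_rows(
  targets=[
    [-0.0142,0.0145,0.005,0.004,0.001,0],
    [-0.0142,0.0145,0.035,0.008,0.0023,0],
    [-0.0142,0.0145,0.07,0.008,0.0023,0],
    [-0.0142,0.0145,0.092,0.008,0.0023,0],
    [-0.0142,0.0145,0.098,0.008,0.0023,0],
  ],
)

```text
time_s: 8.78
tool_pos: [0.482, -0.3491, 0.0917]
tool_rot: [-2.846, -1.305, 0.008]
force: [-0.3, 1.1, 0.1]
width: 0.799
```

Request:
send_rows(
  targets=[
    [0,0,0,0,0,0],
    [0,0,0,0,0,0],
    [0,0,0,0,0,0],
    [0,0,0,0,0,0],
    [0,0,0,0,0,0],
  ],
)

```text
time_s: 9.2
tool_pos: [0.483, -0.3498, 0.0938]
tool_rot: [-2.848, -1.307, 0.005]
force: [0.1, -1.1, -0.7]
width: 0.801
```

```bash
python3 - <<'E'
from h import *
go(.4848,-.3513,.098,-40)
E
```

```text
t 9.2 pos [ 0.483  -0.3498  0.0938] yaw -40.7 F [ 0.1 -1.1 -0.7] w 0.801 q [-0.72  0.24  1.42  0.    1.49 -0.01]
shift [ 0.      0.0023 -0.0042] turn [-0.0083 -0.0002 -0.0124]
```

Request:
send_rows(
  targets=[
    [0,0.0023,-0.0035,-0.005,0,0],
    [0,0.0023,-0.0035,-0.005,0,0],
    [0,0.0023,-0.0035,-0.005,0,0],
    [0,0.0023,-0.0035,-0.005,0,0],
    [0,0.0023,-0.0035,-0.005,0,0],
  ],
  claw=0,
  force=20,
)

```text
time_s: 9.62
tool_pos: [0.4848, -0.3513, 0.0974]
tool_rot: [-2.853, -1.309, 0.002]
force: [0.5, -0.2, -0.4]
width: 0.48
```

Request:
send_rows(
  targets=[
    [0,0,0,0,0,0],
    [0,0,0,0,0,0],
    [0,0,0,0,0,0],
    [0,0,0,0,0,0],
    [0,0,0,0,0,0],
  ],
)

```text
time_s: 10.03
tool_pos: [0.4847, -0.3513, 0.0972]
tool_rot: [-2.853, -1.309, 0.002]
force: [0.2, -0.1, 0.1]
width: 0.335
```

```bash
python3 - <<'E'
from h import *
go(.5095,.0603,.215,5)
E
```

```text
t 10.03 pos [ 0.4847 -0.3513  0.0972] yaw -40.7 F [ 0.2 -0.1  0.1] w 0.335 q [-0.72  0.24  1.41  0.    1.49 -0.01]
shift [ 0.3281 -0.2501 -0.1169] turn [-0.0032 -0.0015 -0.7978]
```

Gripped. I'll lift it, then go round the cylinder on the far side through a waypoint at (0.59, -0.15).

Request:
send_rows(
  targets=[
    [0,0,-0.01,0,0,0],
    [0,0,-0.03,0,0,0],
    [0,0,-0.052,0,0,0],
    [0,0,-0.07,0,0,0],
    [0,0,-0.08,0,0,0],
  ],
)

```text
time_s: 10.45
tool_pos: [0.4857, -0.352, 0.1804]
tool_rot: [2.855, 1.31, 0.0]
force: [-0.2, -1.1, -1.6]
width: 0.335
```

```bash
python3 - <<'E'
from h import *
go(.59,-.15,.177,-15)
E
```

```text
t 10.45 pos [ 0.4857 -0.352   0.1804] yaw -40.7 F [-0.2 -1.1 -1.6] w 0.335 q [-0.72  0.2   1.29  0.    1.65 -0.01]
shift [ 0.2212 -0.0527  0.0034] turn [ 0.0005 -0.     -0.4487]
```

Request:
send_rows(
  targets=[
    [0.03,-0.007,0,0,0,-0.06],
    [0.066,-0.0157,0,0,0,-0.13],
    [0.103,-0.0245,0,0,0,-0.21],
    [0.14,-0.0333,0,0,0,-0.29],
    [0.177,-0.042,0,0,0,-0.37],
  ],
)

```text
time_s: 10.87
tool_pos: [0.5694, -0.1889, 0.1802]
tool_rot: [-2.562, -1.817, 0.0]
force: [1.1, -0.2, -1.3]
width: 0.335
```

```bash
python3 - <<'E'
from h import *
go(.59,-.13,.175,-8)
go(.5095,.0603,.16,5)
E
```

```text
t 10.87 pos [ 0.5694 -0.1889  0.1802] yaw -19.3 F [ 1.1 -0.2 -1.3] w 0.335 q [-0.41  0.2   1.29 -0.    1.65 -0.08]
shift [ 0.0624 -0.0001  0.0052] turn [-4.000e-04 -1.000e-04 -1.976e-01]
t 10.87 pos [ 0.5694 -0.1889  0.1802] yaw -19.3 F [ 1.1 -0.2 -1.3] w 0.335 q [-0.41  0.2   1.29 -0.    1.65 -0.08]
shift [ 0.2154 -0.139   0.0203] turn [-4.000e-04 -1.000e-04 -4.245e-01]
```

Request:
send_rows(
  targets=[
    [0.035,0,0,0,0,-0.08],
    [0.07,-0.005,0,0,0,-0.16],
    [0.105,-0.025,0,0,0,-0.24],
    [0.135,-0.05,0.005,0,0,-0.32],
    [0.16,-0.078,0.01,0,0,-0.4],
  ],
)

```text
time_s: 11.28
tool_pos: [0.5486, -0.0098, 0.1698]
tool_rot: [-2.144, -2.295, -0.001]
force: [-0.7, -0.1, -1.3]
width: 0.34
```

```bash
python3 - <<'E'
from h import *
go(.5095,.0603,.14,5)
E
```

```text
t 11.28 pos [ 0.5486 -0.0098  0.1698] yaw 3.9 F [-0.7 -0.1 -1.3] w 0.34 q [-0.12  0.09  1.43  0.    1.61 -0.19]
shift [ 0.0725 -0.0343  0.0299] turn [-0.0005 -0.001  -0.0195]
```

Request:
send_rows(
  targets=[
    [0.025,-0.013,0.003,0,0,-0.01],
    [0.048,-0.023,0.01,0,0,-0.0195],
    [0.064,-0.03,0.018,0,0,-0.0195],
    [0.0725,-0.0343,0.025,0,0,-0.0195],
    [0.0725,-0.0343,0.03,0,0,-0.0195],
  ],
)

```text
time_s: 11.7
tool_pos: [0.5081, 0.0617, 0.139]
tool_rot: [-2.118, -2.317, 0.001]
force: [-0.9, -0.7, -1.3]
width: 0.336
```

Request:
send_rows(
  targets=[
    [0,0,0,0,0,0],
    [0,0,0,0,0,0],
    [0,0,0,0,0,0],
    [0,0,0,0,0,0],
    [0,0,0,0,0,0],
  ],
)

```text
time_s: 12.12
tool_pos: [0.5088, 0.061, 0.1394]
tool_rot: [-2.12, -2.316, 0.0]
force: [0.3, 0.4, -0.9]
width: 0.335
```

```bash
python3 - <<'E'
from h import *
go(.5095,.0603,.113,5)
for n in("scene","side"):
    c=capture(n); W=cloud(c); X,Y,Z=W[...,0],W[...,1],W[...,2]
    p=W[(np.hypot(X-.5095,Y-.0603)<.045)&(Z>.045)&(Z<.095)]; print(n,len(p),np.round(circ(p,.03),4))
    q=W[(np.hypot(X-.5095,Y-.0603)<.045)&(Z>.02)&(Z<.15)]; print(np.round(np.percentile(q[:,2],[1,3]),4))
E
```

```text
t 12.12 pos [0.5088 0.061  0.1394] yaw 5.1 F [ 0.3  0.4 -0.9] w 0.335 q [ 0.01  0.03  1.56  0.    1.55 -0.08]
shift [-0.0008  0.0007  0.0264] turn [-0.0012 -0.0013  0.0012]
scene 415 [0.5496 0.0283]
[0.0449 0.047 ]
side 359 [0.4744 0.0213]
[0.0439 0.0458]
```

Request:
send_rows(
  targets=[
    [0,0.0005,0.007,0,0,0],
    [0,0.0005,0.014,0,0,0],
    [0,0.0005,0.019,0,0,0],
    [0,0.0005,0.022,0,0,0],
    [0,0.0005,0.023,0,0,0],
  ],
)

```text
time_s: 12.63
tool_pos: [0.5082, 0.0613, 0.1149]
tool_rot: [-2.118, -2.315, 0.003]
force: [-0.4, -0.4, -2.4]
width: 0.339
```

Request:
send_rows(
  targets=[
    [0,0,0,0,0,0],
    [0,0,0.0007,0,0,0],
    [0,0,0.0015,0,0,0],
    [0,0,0.0022,0,0,0],
    [0,0,0.003,0,0,0],
  ],
)

```text
time_s: 13.05
tool_pos: [0.5085, 0.0612, 0.1131]
tool_rot: [-2.119, -2.316, 0.002]
force: [-2.3, -1.0, 5.4]
width: 0.335
```

```bash
python3 - <<'E'
from h import *
go(.5095,.0603,.113,5)
E
```

```text
t 13.05 pos [0.5085 0.0612 0.1131] yaw 5.1 F [-2.3 -1.   5.4] w 0.335 q [ 0.01  0.04  1.6   0.    1.5  -0.08]
shift [-0.001   0.0009  0.0001] turn [-0.0028 -0.0012  0.0017]
```

Contact at 5.4 N. Releasing and lifting.

Request:
send_rows(
  targets=[
    [0,0,0,0,0,0],
    [0,0,0,0,0,0],
    [0,0,0,0,0,0],
    [0,0,0,0,0,0],
    [0,0,0,0,0,0],
  ],
  claw=0.8,
)

```text
time_s: 13.47
tool_pos: [0.5085, 0.0612, 0.113]
tool_rot: [-2.119, -2.316, 0.002]
force: [-0.1, -0.2, -0.2]
width: 0.658
```

Request:
send_rows(
  targets=[
    [0,0,0,0,0,0],
    [0,0,-0.015,0,0,0],
    [0,0,-0.045,0,0,0],
    [0,0,-0.08,0,0,0],
    [0,0,-0.095,0,0,0],
  ],
)

```text
time_s: 13.88
tool_pos: [0.5104, 0.0612, 0.2126]
tool_rot: [2.119, 2.317, 0.005]
force: [0.8, 0.5, 0.3]
width: 0.798
```

```bash
python3 - <<'E'
from h import *
go(.3525,-.3013,.2,-40)
c=capture("scene"); W=cloud(c); X,Y,Z=W[...,0],W[...,1],W[...,2]
p=W[(np.hypot(X-.51,Y-.06)<.03)&(Z>.140)&(Z<.153)]; print(len(p),np.round(p.mean(0),4))
E
```

```text
t 13.88 pos [0.5104 0.0612 0.2126] yaw 5.1 F [0.8 0.5 0.3] w 0.798 q [ 0.01  0.    1.44  0.    1.69 -0.08]
shift [-0.3471 -0.1895  0.0117] turn [ 0.003  -0.0021  0.7871]
217 [0.5087 0.0593 0.147 ]
```

```bash
python3 -c "
from h import *
go(.3525,-.3013,.205,-12)"
```

```text
t 13.93 pos [0.5116 0.0612 0.2149] yaw 5.1 F [ 1.2 -0.8  1.9] w 0.799 q [ 0.01  0.    1.44  0.    1.69 -0.08]
shift [-0.347  -0.1907  0.0082] turn [ 0.0081 -0.0017  0.2984]
```

Request:
send_rows(
  targets=[
    [-0.033,-0.018,0.0,0,0,0.03],
    [-0.067,-0.037,0,0,0,0.09],
    [-0.1,-0.055,0,0,0,0.15],
    [-0.133,-0.073,0,0,0,0.21],
    [-0.166,-0.091,0,0.003,-0.002,0.27],
  ],
  claw=1,
)

```text
time_s: 14.35
tool_pos: [0.4344, -0.1133, 0.213]
tool_rot: [2.413, 2.007, 0.004]
force: [1.7, 0.2, 0.9]
width: 1.0
```

```bash
python3 -c "
from h import *
go(.3525,-.3013,.2,-12)"
```

```text
t 14.35 pos [ 0.4344 -0.1133  0.213 ] yaw -10.5 F [1.7 0.2 0.9] w 1.0 q [-0.38 -0.14  1.58  0.    1.7  -0.2 ]
shift [-0.1998 -0.0463  0.0128] turn [ 0.004  -0.0004  0.0261]
```

Request:
send_rows(
  targets=[
    [-0.038,-0.009,0,0,0,0.01],
    [-0.076,-0.018,0,0.002,0,0.026],
    [-0.115,-0.027,0.01,0.004,0,0.026],
    [-0.153,-0.036,0.03,0.004,0,0.026],
    [-0.185,-0.043,0.06,0.004,0,0.026],
  ],
)

```text
time_s: 14.77
tool_pos: [0.3595, -0.2871, 0.1569]
tool_rot: [2.439, 1.972, 0.001]
force: [1.4, -0.3, -0.5]
width: 1.001
```

```bash
python3 - <<'E'
from h import *
c=capture("wrist"); W=cloud(c); X,Y,Z=W[...,0],W[...,1],W[...,2]
p=W[(np.hypot(X-.3525,Y+.3013)<.04)&(Z>.041)&(Z<.052)]; print(len(p),np.round(p.mean(0),4),cv2.minEnclosingCircle((p[:,:2]*1000).astype(np.float32)))
go(.3525,-.3013,.02,-12)
E
```

```text
3594 [ 0.3532 -0.3007  0.045 ] ((353.0871276855469, -301.5697326660156), 25.99009895324707)
t 14.82 pos [ 0.3546 -0.2884  0.1489] yaw -12.3 F [-1.8 -1.4 -4. ] w 1.007 q [-0.8  -0.1   1.67 -0.    1.58 -0.59]
shift [-0.0131  0.0019  0.1289] turn [-0.0089 -0.0002 -0.0057]
```

Request:
send_rows(
  targets=[
    [-0.0125,0.001,0.01,-0.004,0,0],
    [-0.0131,0.0022,0.035,-0.006,0,0],
    [-0.0131,0.0022,0.07,-0.006,0,0],
    [-0.0131,0.0022,0.095,-0.006,0,0],
    [-0.0131,0.0022,0.105,-0.006,0,0],
  ],
)

```text
time_s: 15.23
tool_pos: [0.3503, -0.2984, 0.0386]
tool_rot: [-2.438, -1.962, 0.004]
force: [-1.0, 0.5, -0.2]
width: 1.0
```

Request:
send_rows(
  targets=[
    [0,0,0,0,0,0],
    [0,0,0,0,0,0],
    [0,0,0,0,0,0],
    [0,0,0,0,0,0],
    [0,0,0,0,0,0],
  ],
)

```text
time_s: 15.65
tool_pos: [0.3514, -0.2994, 0.0404]
tool_rot: [-2.441, -1.965, 0.003]
force: [-0.4, -0.3, 0.1]
width: 1.001
```

```bash
python3 - <<'E'
from h import *
go(.353,-.3012,.019,-12)
E
```

```text
t 15.65 pos [ 0.3514 -0.2994  0.0404] yaw -12.3 F [-0.4 -0.3  0.1] w 1.001 q [-0.83 -0.01  1.8  -0.    1.35 -0.61]
shift [-0.0015  0.0022  0.0214] turn [-0.0077 -0.0037 -0.0058]
```

Request:
send_rows(
  targets=[
    [-0.0015,0.002,0.006,-0.007,-0.003,-0.005],
    [-0.0015,0.002,0.013,-0.007,-0.003,-0.005],
    [-0.0015,0.002,0.018,-0.007,-0.003,-0.005],
    [-0.0015,0.002,0.02,-0.007,-0.003,-0.005],
    [-0.0015,0.002,0.0205,-0.007,-0.003,-0.005],
  ],
)

```text
time_s: 16.07
tool_pos: [0.3523, -0.3006, 0.0188]
tool_rot: [-2.44, -1.974, 0.0]
force: [0.8, -0.3, 0.0]
width: 1.0
```

Request:
send_rows(
  targets=[
    [0,0,0,0,0,0],
    [0,0,0,0,0,0],
    [0,0,0,0,0,0],
    [0,0,0,0,0,0],
    [0,0,0,0,0,0],
  ],
  claw=0,
  force=20,
)

```text
time_s: 16.48
tool_pos: [0.3524, -0.3007, 0.019]
tool_rot: [-2.44, -1.974, -0.0]
force: [-0.3, -0.2, 0.7]
width: 0.683
```

Request:
send_rows(
  targets=[
    [0,0,0,0,0,0],
    [0,0,0,0,0,0],
    [0,0,0,0,0,0],
    [0,0,0,0,0,0],
    [0,0,0,0,0,0],
  ],
)

```text
time_s: 16.9
tool_pos: [0.3526, -0.3009, 0.0193]
tool_rot: [-2.441, -1.975, -0.0]
force: [0.1, -0.1, 0.0]
width: 0.546
```

```bash
python3 - <<'E'
from h import *
go(.488,-.0423,.15,-12)
E
```

```text
t 16.9 pos [ 0.3526 -0.3009  0.0193] yaw -12.1 F [ 0.1 -0.1  0. ] w 0.546 q [-0.83  0.01  1.83  0.    1.3  -0.62]
shift [ 0.2813  0.0782 -0.1305] turn [-0.0015 -0.0013 -0.0009]
```

Request:
send_rows(
  targets=[
    [0,0,-0.015,0,0,0],
    [0,0,-0.045,0,0,0],
    [0.012,-0.002,-0.075,0,0,0],
    [0.035,-0.005,-0.095,0,0,0],
    [0.065,-0.009,-0.1,-0.001,-0.001,0],
  ],
)

```text
time_s: 17.32
tool_pos: [0.3592, -0.2376, 0.1235]
tool_rot: [2.44, 1.968, 0.001]
force: [1.1, 0.8, -0.8]
width: 0.549
```

```bash
python3 - <<'E'
from h import *
go(.37,-.09,.12,-12)
go(.488,-.0423,.12,-12)
E
```

```text
t 17.32 pos [ 0.3592 -0.2376  0.1235] yaw -12.2 F [ 1.1  0.8 -0.8] w 0.549 q [-0.72 -0.16  1.77 -0.    1.52 -0.5 ]
shift [ 0.1466 -0.0206  0.0029] turn [ 0.006   0.0037 -0.0037]
t 17.32 pos [ 0.3592 -0.2376  0.1235] yaw -12.2 F [ 1.1  0.8 -0.8] w 0.549 q [-0.72 -0.16  1.77 -0.    1.52 -0.5 ]
shift [0.2182 0.0846 0.0032] turn [ 0.006   0.0037 -0.0037]
```

Request:
send_rows(
  targets=[
    [0.036,-0.005,0,0.002,0.001,0],
    [0.073,-0.01,0,0.004,0.002,0],
    [0.11,-0.015,0,0.006,0.0037,-0.003],
    [0.145,-0.018,0,0.006,0.0037,-0.003],
    [0.175,-0.005,0,0.006,0.0037,-0.003],
  ],
)

```text
time_s: 17.73
tool_pos: [0.3894, -0.0631, 0.1227]
tool_rot: [-2.441, -1.976, 0.001]
force: [0.7, -0.7, 0.1]
width: 0.547
```

```bash
python3 - <<'E'
from h import *
go(.488,-.0423,.12,-12)
E
```

```text
t 17.73 pos [ 0.3894 -0.0631  0.1227] yaw -12.0 F [ 0.7 -0.7  0.1] w 0.547 q [-0.3  -0.24  1.84 -0.    1.54 -0.09]
shift [0.0409 0.0921 0.0026] turn [-0.0012 -0.     -0.0004]
```

Request:
send_rows(
  targets=[
    [0.018,0.025,0,0,0,0],
    [0.032,0.054,0.003,0,0,0],
    [0.039,0.077,0.01,0,0,0],
    [0.0409,0.089,0.02,0,0,0],
    [0.0409,0.0921,0.03,0,0,0],
  ],
)

```text
time_s: 18.15
tool_pos: [0.4896, -0.0419, 0.0918]
tool_rot: [-2.44, -1.978, 0.001]
force: [0.4, 0.1, -0.9]
width: 0.547
```

Request:
send_rows(
  targets=[
    [0,0,0,0,0,0],
    [0,0,0,0,0,0],
    [0,0,0,0,0,0],
    [0,0,0,0,0,0],
    [0,0,0,0,0,0],
  ],
)

```text
time_s: 18.57
tool_pos: [0.4895, -0.0422, 0.0927]
tool_rot: [2.441, 1.977, 0.001]
force: [0.8, 0.5, -0.7]
width: 0.551
```

```bash
python3 - <<'E'
from h import *
go(.488,-.0423,.0313,-12)
c=capture("side"); save(c,"s2")
E
```

```text
t 18.57 pos [ 0.4895 -0.0422  0.0927] yaw -12.0 F [ 0.8  0.5 -0.7] w 0.551 q [-0.2   0.01  1.68  0.    1.45  0.01]
shift [-0.0005 -0.0015  0.0614] turn [ 0.0006 -0.0001  0.0004]
```

View pics/s2.png

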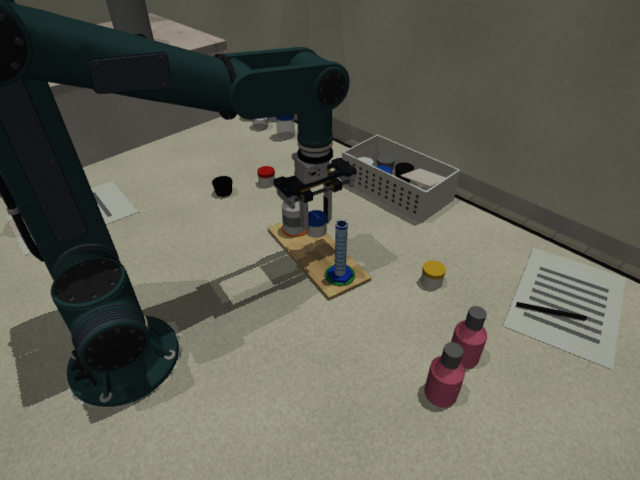

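The blue jar hangs level over the middle of the board at (317,222). The bottle is at (293,215) and the cylinder at (341,250), both standing. Lowering the jar.

Request:
send_rows(
  targets=[
    [-0.0005,-0.0015,0.013,0,0,0],
    [-0.0005,-0.0015,0.03,0,0,0],
    [-0.0005,-0.0015,0.045,0,0,0],
    [-0.0005,-0.0015,0.053,0,0,0],
    [-0.0005,-0.0015,0.056,0,0,0],
  ],
)

```text
time_s: 19.03
tool_pos: [0.4869, -0.0422, 0.0354]
tool_rot: [-2.44, -1.977, 0.002]
force: [-0.5, -0.2, -1.0]
width: 0.547
```

Request:
send_rows(
  targets=[
    [0,0,0,0,0,0],
    [0,0,0.001,0,0,0],
    [0,0,0.002,0,0,0],
    [0,0,0.003,0,0,0],
    [0,0,0.0035,0,0,0],
  ],
)

```text
time_s: 19.45
tool_pos: [0.4874, -0.0423, 0.0325]
tool_rot: [-2.441, -1.977, 0.0]
force: [0.2, -0.0, -0.5]
width: 0.549
```

```bash
python3 - <<'E'
from h import *
go(.488,-.0423,.0313,-12)
E
```

```text
t 19.45 pos [ 0.4874 -0.0423  0.0325] yaw -12.0 F [ 0.2 -0.  -0.5] w 0.549 q [-0.2   0.06  1.76  0.    1.33  0.01]
shift [0.0001 0.0006 0.0012] turn [-0.0006 -0.0001  0.0004]
```

Request:
send_rows(
  targets=[
    [0,0.0005,0.0005,0,0,0],
    [0,0.0005,0.001,0,0,0],
    [0,0.0005,0.0015,0,0,0],
    [0,0.0005,0.002,0,0,0],
    [0,0.0005,0.0022,0,0,0],
  ],
)

```text
time_s: 19.87
tool_pos: [0.4881, -0.0425, 0.0312]
tool_rot: [2.441, 1.978, -0.0]
force: [-1.2, -0.1, 6.4]
width: 0.546
```

```bash
python3 - <<'E'
from h import *
go(.488,-.0423,.0313,-12)
E
```

```text
t 19.87 pos [ 0.4881 -0.0425  0.0312] yaw -12.0 F [-1.2 -0.1  6.4] w 0.546 q [-0.2   0.06  1.76 -0.    1.33  0.01]
shift [ 0.0001 -0.0002 -0.0001] turn [0.     0.     0.0004]
```

Contact at 6.4 N. Releasing.

Request:
send_rows(
  targets=[
    [0,0,0,0,0,0],
    [0,0,0,0,0,0],
    [0,0,0,0,0,0],
    [0,0,0,0,0,0],
    [0,0,0,0,0,0],
  ],
  claw=1,
)

```text
time_s: 20.28
tool_pos: [0.488, -0.0424, 0.031]
tool_rot: [-2.441, -1.977, 0.0]
force: [-1.0, 0.2, 0.2]
width: 0.864
```

Request:
send_rows(
  targets=[
    [0,0,0,0,0,0],
    [0,0,-0.015,0,0,0],
    [0,0,-0.045,0,0,0],
    [0,0,-0.085,0,0,0],
    [0,0,-0.125,0,0,0],
  ],
)

```text
time_s: 20.7
tool_pos: [0.4869, -0.0422, 0.156]
tool_rot: [-2.439, -1.976, 0.004]
force: [0.9, -0.2, -0.2]
width: 1.003
```

Request:
send_rows(
  targets=[
    [0,0,-0.03,0,0,0],
    [0,0,-0.045,0,0,0],
    [0,0,-0.05,0,0,0],
    [0,0,-0.05,0,0,0],
    [0,0,-0.05,0,0,0],
  ],
)

```text
time_s: 21.12
tool_pos: [0.4865, -0.0421, 0.2047]
tool_rot: [-2.438, -1.975, 0.006]
force: [-1.0, 1.2, -0.9]
width: 1.001
```

```bash
python3 - <<'E'
from h import *
for n in("scene","side","wrist"):
    c=capture(n); W=cloud(c); X,Y,Z=W[...,0],W[...,1],W[...,2]
    p=W[(np.hypot(X-.488,Y+.0423)<.04)&(Z>.053)&(Z<.062)]; print(n,len(p),np.round(p.mean(0),4),np.round(cv2.minEnclosingCircle((p[:,:2]*1000).astype(np.float32))[0],1))
save(c,"w3")
go(.609,.3005,.2,30)
E
```

```text
scene 454 [ 0.4876 -0.0432  0.0567] [486.9 -42.7]
side 244 [ 0.487  -0.0436  0.0569] [487.6 -43. ]
wrist 3044 [ 0.488  -0.0424  0.0571] [487.9 -43.1]
t 21.27 pos [ 0.486  -0.042   0.2037] yaw -12.0 F [ 0.6 -0.4 -0.5] w 0.999 q [-0.2  -0.05  1.51 -0.    1.69  0.01]
shift [0.3606 0.0492 0.0033] turn [-0.0077 -0.0029 -0.7327]
```

View pics/w3.png

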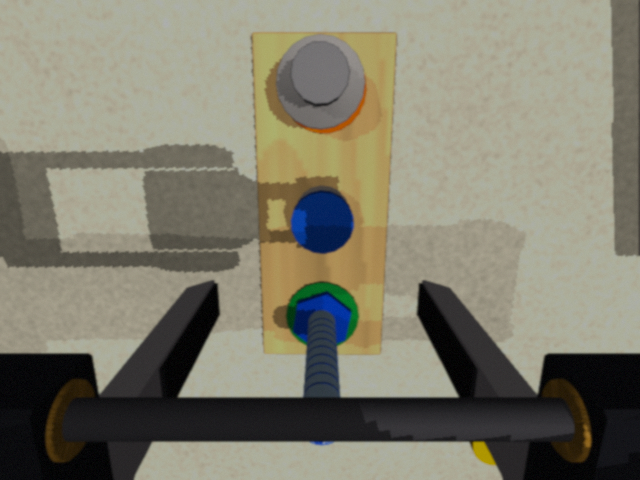

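The wrist picture shows all three centred on the board: bottle at (320,75), blue lid at (322,220) and the foot within the green disc at (322,315). The blue jar measures (0.4877, -0.043). The red jar is next, keeping yaw at -12°.

Request:
send_rows(
  targets=[
    [0.03,0.004,0,0,0,0],
    [0.068,0.009,0,0,0,0],
    [0.106,0.014,0,-0.003,0,0],
    [0.144,0.02,0,-0.004,-0.001,0],
    [0.182,0.025,0,-0.006,-0.002,0],
  ],
)

```text
time_s: 21.68
tool_pos: [0.548, 0.1323, 0.2017]
tool_rot: [-2.44, -1.976, 0.008]
force: [0.8, -1.2, 0.1]
width: 1.002
```

```bash
python3 - <<'E'
from h import *
go(.609,.3005,.14,-12)
E
```

```text
t 21.68 pos [0.548  0.1323 0.2017] yaw -12.0 F [ 0.8 -1.2  0.1] w 1.002 q [ 0.14  0.12  1.34 -0.    1.68  0.35]
shift [0.1774 0.025  0.061 ] turn [-0.0045  0.0032 -0.0001]
```

Request:
send_rows(
  targets=[
    [0.038,0.0054,0.006,-0.001,0,0],
    [0.076,0.0107,0.02,-0.003,0.001,0],
    [0.114,0.016,0.04,-0.004,0.003,0],
    [0.15,0.021,0.055,-0.0045,0.003,0],
    [0.17,0.024,0.061,-0.0045,0.003,0],
  ],
)

```text
time_s: 22.1
tool_pos: [0.6046, 0.2966, 0.1339]
tool_rot: [-2.436, -1.978, 0.011]
force: [-1.7, -0.2, 0.0]
width: 1.001
```

Request:
send_rows(
  targets=[
    [0,0,0,0,0,0],
    [0,0,0,0,0,0],
    [0,0,0,0,0,0],
    [0,0,0,0,0,0],
    [0,0,0,0,0,0],
  ],
)

```text
time_s: 22.52
tool_pos: [0.6051, 0.2953, 0.1353]
tool_rot: [-2.438, -1.977, 0.009]
force: [-0.5, -0.2, -0.2]
width: 1.0
```

```bash
python3 - <<'E'
from h import *
c=capture("wrist"); W=cloud(c); X,Y,Z=W[...,0],W[...,1],W[...,2]
p=W[(np.hypot(X-.609,Y-.3005)<.04)&(Z>.041)&(Z<.052)]; print(len(p),np.round(p.mean(0),4),cv2.minEnclosingCircle((p[:,:2]*1000).astype(np.float32)))
go(.609,.3005,.0195,-12)
E
```

```text
4377 [0.6102 0.3023 0.045 ] ((610.1907348632812, 301.5153503417969), 25.97659683227539)
t 22.57 pos [0.6051 0.2954 0.1354] yaw -11.9 F [-0.2  0.1  0.2] w 1.001 q [0.37 0.39 1.15 0.   1.61 0.58]
shift [0.0061 0.0034 0.1159] turn [-0.0054  0.0024  0.001 ]
```

Request:
send_rows(
  targets=[
    [0.004,0.002,0.012,-0.003,0.001,0],
    [0.0073,0.0041,0.035,-0.0054,0.0024,0],
    [0.0073,0.0041,0.06,-0.0054,0.0024,0],
    [0.0073,0.0041,0.08,-0.0054,0.0024,0],
    [0.0073,0.0041,0.09,-0.0054,0.0024,0],
  ],
)

```text
time_s: 22.98
tool_pos: [0.6084, 0.3004, 0.0415]
tool_rot: [-2.44, -1.976, 0.008]
force: [-0.3, -0.5, -0.6]
width: 1.003
```

Request:
send_rows(
  targets=[
    [0,0,0,0,0,0],
    [0,0,0,0,0,0],
    [0,0,0,0,0,0],
    [0,0,0,0,0,0],
    [0,0,0,0,0,0],
  ],
)

```text
time_s: 23.4
tool_pos: [0.6095, 0.3008, 0.0436]
tool_rot: [-2.441, -1.977, 0.002]
force: [0.2, -0.1, 0.7]
width: 1.001
```

```bash
python3 - <<'E'
from h import *
go(.6099,.3015,.0195,-12)
E
```

```text
t 23.4 pos [0.6095 0.3008 0.0436] yaw -12.0 F [ 0.2 -0.1  0.7] w 1.001 q [ 0.38  0.45  1.25 -0.    1.45  0.58]
shift [0.0008 0.0002 0.0241] turn [-0.0013  0.0009  0.0001]
```

Request:
send_rows(
  targets=[
    [0.0008,0,0.006,0,0,0],
    [0.0008,0,0.013,-0.001,0.001,0],
    [0.0008,0,0.02,-0.001,0.001,0],
    [0.0008,0,0.0235,-0.001,0.001,0],
    [0.0008,0,0.0241,-0.001,0.001,0],
  ],
)

```text
time_s: 23.82
tool_pos: [0.6084, 0.3011, 0.0173]
tool_rot: [-2.44, -1.976, 0.005]
force: [0.7, 0.7, -0.7]
width: 1.003
```

Request:
send_rows(
  targets=[
    [0,0,0,0,0,0],
    [0,0,0,0,0,0],
    [0,0,0,0,0,0],
    [0,0,0,0,0,0],
    [0,0,0,0,0,0],
  ],
  claw=0,
  force=20,
)

```text
time_s: 24.23
tool_pos: [0.6087, 0.3012, 0.0177]
tool_rot: [-2.44, -1.977, 0.004]
force: [0.5, 0.3, -1.1]
width: 0.679
```

Request:
send_rows(
  targets=[
    [0,0,0,0,0,0],
    [0,0,0,0,0,0],
    [0,0,0,0,0,0],
    [0,0,0,0,0,0],
    [0,0,0,0,0,0],
  ],
)

```text
time_s: 24.65
tool_pos: [0.609, 0.3013, 0.018]
tool_rot: [-2.441, -1.977, 0.003]
force: [0.4, -0.9, 0.3]
width: 0.55
```

```bash
python3 - <<'E'
from h import *
go(.6099,.3015,.0195,-12)
go(.6,.03,.14,-12)
E
```

```text
t 24.65 pos [0.609  0.3013 0.018 ] yaw -12.0 F [ 0.4 -0.9  0.3] w 0.55 q [0.38 0.47 1.27 0.   1.4  0.59]
shift [ 0.0004  0.0008 -0.0015] turn [-0.0019  0.0011  0.0002]
t 24.65 pos [0.609  0.3013 0.018 ] yaw -12.0 F [ 0.4 -0.9  0.3] w 0.55 q [0.38 0.47 1.27 0.   1.4  0.59]
shift [-0.2673  0.0473 -0.1218] turn [-0.0019  0.0011  0.0002]
```

Request:
send_rows(
  targets=[
    [0,0,-0.015,0,0,0],
    [0,0,-0.045,0,0,0],
    [-0.012,0.003,-0.075,0,0,0],
    [-0.035,0.01,-0.1,0,0,0],
    [-0.065,0.018,-0.115,0,0,0],
  ],
)

```text
time_s: 25.07
tool_pos: [0.6142, 0.2355, 0.1367]
tool_rot: [2.438, 1.981, 0.005]
force: [1.3, -0.5, 0.1]
width: 0.549
```

```bash
python3 - <<'E'
from h import *
go(.625,.02,.135,-12)
E
```

```text
t 25.07 pos [0.6142 0.2355 0.1367] yaw -11.8 F [ 1.3 -0.5  0.1] w 0.549 q [0.28 0.35 1.2  0.   1.59 0.49]
shift [-0.2087  0.0546  0.0014] turn [ 0.0022 -0.002   0.0035]
```

Request:
send_rows(
  targets=[
    [-0.036,0.0094,0,0,0,0],
    [-0.073,0.019,0,0,0,0],
    [-0.111,0.029,0,0.001,-0.001,0.002],
    [-0.149,0.039,0,0.002,-0.002,0.003],
    [-0.187,0.049,0,0.002,-0.002,0.0035],
  ],
)

```text
time_s: 25.48
tool_pos: [0.6234, 0.0408, 0.1362]
tool_rot: [-2.441, -1.977, 0.001]
force: [0.5, -0.2, -0.4]
width: 0.547
```

```bash
python3 - <<'E'
from h import *
go(.61,-.01,.135,-12)
go(.4877,-.043,.125,-12)
E
```

```text
t 25.48 pos [0.6234 0.0408 0.1362] yaw -12.0 F [ 0.5 -0.2 -0.4] w 0.547 q [-0.03  0.28  1.29  0.    1.58  0.18]
shift [-0.0525 -0.0026  0.0012] turn [-0.0004  0.0001  0.0004]
t 25.48 pos [0.6234 0.0408 0.1362] yaw -12.0 F [ 0.5 -0.2 -0.4] w 0.547 q [-0.03  0.28  1.29  0.    1.58  0.18]
shift [-0.1102 -0.1153  0.0112] turn [-0.0004  0.0001  0.0004]
```

Request:
send_rows(
  targets=[
    [-0.036,0,0,0,0,0],
    [-0.068,-0.012,0,0,0,0],
    [-0.09,-0.038,0,0,0,0],
    [-0.103,-0.068,0.003,0,0,0],
    [-0.109,-0.097,0.008,0,0,0],
  ],
)

```text
time_s: 25.9
tool_pos: [0.5045, -0.0476, 0.128]
tool_rot: [2.444, 1.974, -0.001]
force: [0.1, 0.1, 0.2]
width: 0.549
```

```bash
python3 - <<'E'
from h import *
go(.4877,-.043,.11,-12)
E
```

```text
t 25.9 pos [ 0.5045 -0.0476  0.128 ] yaw -12.1 F [0.1 0.1 0.2] w 0.549 q [-0.21  0.02  1.6  -0.    1.53  0.01]
shift [ 0.001  -0.0174  0.0181] turn [-0.0005  0.0007 -0.0025]
```

Request:
send_rows(
  targets=[
    [0.001,-0.01,0.006,0,0,0],
    [0.001,-0.0165,0.013,0,0.0007,-0.0025],
    [0.001,-0.0174,0.018,0,0.0007,-0.0025],
    [0.001,-0.0174,0.023,0,0.0007,-0.0025],
    [0.001,-0.0174,0.026,0,0.0007,-0.0025],
  ],
)

```text
time_s: 26.32
tool_pos: [0.4881, -0.0428, 0.1012]
tool_rot: [-2.44, -1.977, 0.001]
force: [0.8, 0.2, -0.1]
width: 0.548
```

Request:
send_rows(
  targets=[
    [0,0,0,0,0,0],
    [0,0,0,0,0,0],
    [0,0,0,0,0,0],
    [0,0,0,0,0,0],
    [0,0,0,0,0,0],
  ],
)

```text
time_s: 26.73
tool_pos: [0.4886, -0.0428, 0.1015]
tool_rot: [-2.441, -1.978, 0.0]
force: [-0.3, 0.2, -0.1]
width: 0.549
```

```bash
python3 - <<'E'
from h import *
go(.4877,-.043,.075,-12)
out=[]
for n in("scene","side"):
    c=capture(n); W=cloud(c); X,Y,Z=W[...,0],W[...,1],W[...,2]
    for r in trace("red_jar",n)[:1]: print(n,r["extent"],r["p"])
    for r in trace("blue_jar",n)[:1]: print(n,r["extent"],r["p"])
    im=c["pixels"][...,::-1]; im=im[180:270,270:370] if n=="scene" else im[170:290,260:370]
    out.append(cv2.resize(im,(390,390)))
cv2.imwrite("pics/st.png",np.hstack(out))
E
```

```text
t 26.73 pos [ 0.4886 -0.0428  0.1015] yaw -12.0 F [-0.3  0.2 -0.1] w 0.549 q [-0.2  -0.    1.67  0.    1.47  0.01]
shift [-0.0004 -0.0008  0.0265] turn [-0.0004 -0.0001  0.0007]
scene [313.0, 213.5, 22.4, 21.2] 0.54
scene [314.1, 232.8, 26.5, 24.8] 0.56
side [316.8, 224.7, 16.9, 29.3] 0.86
side [317.4, 246.2, 20.8, 25.9] 0.88
```

View pics/st.png

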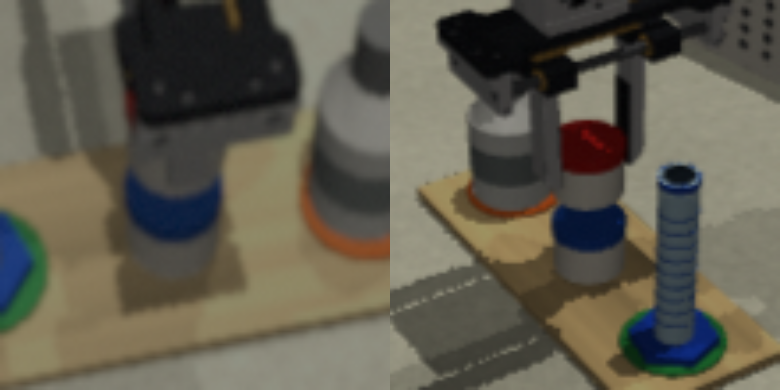

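The red jar hangs level and in line above the blue one (about 317 px in the side view). The bottle and cylinder are undisturbed. Lowering the red jar.

Request:
send_rows(
  targets=[
    [-0.0005,-0.0008,0.007,0,0,0],
    [-0.0005,-0.0008,0.014,0,0,0],
    [-0.0005,-0.0008,0.019,0,0,0],
    [-0.0005,-0.0008,0.0215,0,0,0],
    [-0.0005,-0.0008,0.0225,0,0,0],
  ],
)

```text
time_s: 27.45
tool_pos: [0.4865, -0.043, 0.0776]
tool_rot: [-2.439, -1.976, 0.003]
force: [0.1, -0.0, -0.7]
width: 0.544
```

Request:
send_rows(
  targets=[
    [0,0,0,0,0,0],
    [0,0,0.0007,0,0,0],
    [0,0,0.0015,0,0,0],
    [0,0,0.0022,0,0,0],
    [0,0,0.0028,0,0,0],
  ],
)

```text
time_s: 27.87
tool_pos: [0.4867, -0.043, 0.075]
tool_rot: [-2.439, -1.976, 0.002]
force: [-0.2, 0.9, 5.3]
width: 0.549
```

```bash
python3 - <<'E'
from h import *
go(.4877,-.043,.075,-12)
E
```

```text
t 27.87 pos [ 0.4867 -0.043   0.075 ] yaw -12.0 F [-0.2  0.9  5.3] w 0.549 q [-0.2   0.02  1.71  0.    1.42  0.  ]
shift [ 0.0002  0.001  -0.    ] turn [-0.0024 -0.0002  0.0005]
```

Contact at 5.3 N, at the expected height and about 1 mm off. Releasing.

Request:
send_rows(
  targets=[
    [0,0,0,0,0,0],
    [0,0,0,0,0,0],
    [0,0,0,0,0,0],
    [0,0,0,0,0,0],
    [0,0,0,0,0,0],
  ],
  claw=1,
)

```text
time_s: 28.28
tool_pos: [0.4868, -0.043, 0.0751]
tool_rot: [-2.44, -1.977, 0.002]
force: [-0.7, 0.2, 0.3]
width: 0.864
```

Request:
send_rows(
  targets=[
    [0,0,0,0,0,0],
    [0,0,-0.015,0,0,0],
    [0,0,-0.045,0,0,0],
    [0,0,-0.08,0,0,0],
    [0,0,-0.115,0,0,0],
  ],
)

```text
time_s: 28.7
tool_pos: [0.4862, -0.0429, 0.1907]
tool_rot: [-2.438, -1.975, 0.004]
force: [1.5, 0.0, 0.4]
width: 1.003
```

Request:
send_rows(
  targets=[
    [0,0,-0.02,0,0,0],
    [0,0,-0.03,0,0,0],
    [0,0,-0.03,0,0,0],
    [0,0,-0.03,0,0,0],
    [0,0,-0.03,0,0,0],
  ],
)

```text
time_s: 29.12
tool_pos: [0.4854, -0.0428, 0.2182]
tool_rot: [-2.436, -1.973, 0.008]
force: [0.0, 0.4, -0.7]
width: 1.003
```

```bash
python3 - <<'E'
from h import *
for n in("scene","side","wrist"):
    c=capture(n); W=cloud(c); X,Y,Z=W[...,0],W[...,1],W[...,2]
    for nm,x,y,r,h in(("red",.4877,-.043,.04,.102),("bot",.509,.06,.03,.148),("cyl",.466,-.147,.025,.166),("yel",.613,-.302,.04,.045)):
        p=W[(np.hypot(X-x,Y-y)<r)&(abs(Z-h)<.005)]
        if len(p)>20: print(n,nm,len(p),np.round(p.mean(0),4))
    if n=="scene": print("cup",trace("black_cup",n)[0]["extent"])
    if n=="side": a=c["pixels"][...,::-1][150:300,230:470]
    if n=="wrist": b=c["pixels"][...,::-1]
cv2.imwrite("pics/fin.png",np.hstack([cv2.resize(a,(448,280)),cv2.resize(b,(350,280))]))
go(.48,-.04,.25,-12)
E
```

```text
scene red 493 [ 0.487  -0.0427  0.1016]
scene bot 203 [0.508  0.0594 0.1475]
scene cyl 169 [ 0.4658 -0.1461  0.1657]
scene yel 668 [ 0.6121 -0.3021  0.0446]
cup [474.0, 171.0, 26.3, 24.4]
side red 256 [ 0.4856 -0.0437  0.1018]
side bot 51 [0.5019 0.058  0.1473]
side cyl 101 [ 0.4645 -0.1472  0.1657]
side yel 308 [ 0.6109 -0.3031  0.0449]
wrist red 3645 [ 0.4869 -0.0416  0.102 ]
wrist bot 2576 [0.5081 0.0598 0.1479]
wrist cyl 194 [ 0.4682 -0.1348  0.1642]
wrist yel 132 [ 0.5978 -0.3172  0.0451]
t 29.32 pos [ 0.4856 -0.0428  0.2188] yaw -12.0 F [-0.1 -0.3  0.2] w 0.997 q [-0.2  -0.05  1.48  0.    1.72  0.  ]
shift [ 0.0016 -0.0063 -0.0311] turn [-0.0076 -0.0001  0.0004]
```

View pics/fin.png

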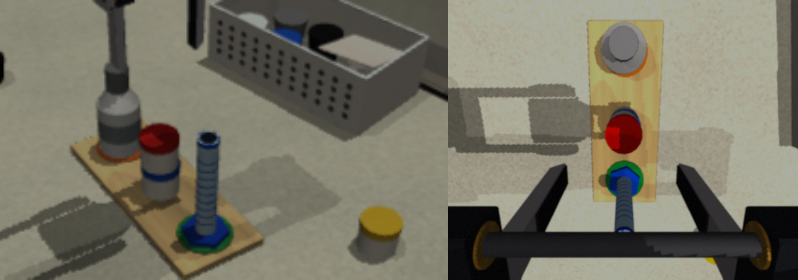

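The picture shows the bottle upright on orange, the red jar squarely on the blue one at mid-board, and the cylinder on green. The gripper is clear above them. Handing in.

```bash
python3 -c "
from h import *
print(close_job())"
```

```text
the job is handed in; nothing more can be done
None
```

I set up the board in the order asked and handed it in at about 29 s. The cylinder is on green, the bottle on orange, the blue jar in the middle and the red jar on top of it. Each was lowered until it touched, with 5–6 N of contact, then let go.

**Position checks:** the last pictures show everything upright and the gripper clear:

| Object | Height check | Off its target |
|---|---|---|
| Cylinder | top at 0.166 m, as expected | about 2 mm |
| Bottle | top at 0.148 m, as expected | 1–2 mm |
| Blue jar (measured before stacking) | top at 0.057 m, as expected | about 1 mm |
| Red jar | top at 0.102 m, as expected | 1–2 mm from the blue jar's centre |

**Bystanders:** I never went near the yellow-lidded jar, and it measured within about 2 mm of where it started. The cup I checked only by its place in the scene picture, which had not changed beyond the noise.

**Checks that disagreed:**
- The side camera put the bottle cap about 7 mm off in x, but it saw little of the cap. The scene and wrist cameras agreed with each other.
- The wrist camera saw only parts of the cylinder's top and the yellow jar, so I ignored those readings.
- A circle fit to the bottle's body while it was held came out wrong, and I did not use it.

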